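# Press the chute pedal to release a carton

### The job

Let the waiting carton through: press the chute's hinged pedal all the way down to its stop with the gripper and keep it fully down until the carton has slid to the lower end of the chute, then let the pedal spring back up. Press gently, with no more than 50 N, do not touch the carton yourself, and leave the other things on the bench where they are.

Things in the scene. Friction and masses are not known exactly. Their poses are not given: they have to be found in the camera images.
- feeder: Fixed gravity chute with a pedal, on a grey foot plate. Origin on the bench, straight below the pedal's hinge. x (level) points from the pedal to the chute; y runs level along the chute, uphill to +y. Two grey hinge cheeks at x = 0, y = +-30 mm are 105 mm high. The gate's arm, at y = 0, x = -7 to 158 mm, has its top 140 mm above the bench; its far end rises 50 mm as the pedal goes down.
- pedal (a joint): Pedal's turn about its level hinge (feeder's y): 0 = up, at rest; 0.32 rad = fully down on its stop; a spring returns it. It is a rocker: as the tread goes down, the gate blade beyond the hinge rises out of the lane; near 0.26 rad the carton gets free and slides down in about 0.7 s. At pedal_pad the tread sinks 36 mm in all; the push needed there is about 5 N at first, 10 N at the stop.
- pedal_pad (a point): Point to press, on top of the tread's black ribbed rubber face; moves with the pedal. On the tread's centre line, 115 mm from the hinge (feeder -x), 116 mm above the bench at rest, 80 mm at the stop. The tread is a plate 90 x 60 mm (x, y), its free edge 40 mm beyond this point; it slopes up 0.16 rad to that edge at rest, down 0.16 rad at the stop.
- pedal_hinge (a point): Point on the pedal's hinge axis, midway between the cheeks, 90 mm above the bench; fixed to the feeder, axes as the feeder's. The pedal's stop is hard: at the pad, pushing 1 mm past it adds about 20 N.
- carton: Cardboard carton with a paper tape strip, 70 x 90 x 30 mm (x, y, z), about 150 g, lying in the chute against the upper side of the gate. Origin at the centre of its underside; y along the chute, uphill.
- lane_end (a point): Where the carton's origin lies when it rests against the end stop at the chute's lower end; fixed to the feeder. The chute is an open lane, 80 mm wide inside, 325 mm long, with a slippery white bed and aluminium walls 30 mm high, centred at feeder x = 130 mm, sloping 0.42 rad down to feeder -y; its bed is 19 mm above the bench at the lower end, 90 mm at the gate (y = 0), 151 mm at the top.
- load_foot: Loose steel levelling foot: disc 68 mm across with an upright stud, 60 mm high in all. Origin at the centre of its underside. A bystander.
- parts_bin: Loose open blue parts bin, 100 x 130 x 60 mm. Origin at the centre of its underside. A bystander.
- screwdriver: Loose screwdriver lying on the bench, along its x axis. A bystander.
Not all that is in view belongs to the job. Of the things shaped like the carton, the cardboard one is meant.

How it is judged:
By the outcome, as a careful person would: the job done as asked, in the order asked, and still so for the second after the job is handed in, with the robot touching nothing.
It also fails if it takes over 32 s, if anything falls off the work surface, if the arm or the gripper's body presses on something with over 40 N, if the wrist force passes 120 N, or if a joint passes its speed limit or range.

### The arm

A 6-joint arm with a two-finger parallel gripper is mounted at the origin on the work surface. World frame = base frame: x ahead of the robot, y to its left, z up, the work surface at z = 0. Lengths are in m, angles in rad, forces in N, time in s.
With the tool pointing down it reaches from about 0.4 to 0.825 m from the base axis. Payload 7 kg.
Tool frame: the origin (TCP) lies between the finger pads; the fingertips stand 11 mm ahead of it and the grasp point (between the pads) lies 8 mm behind it (arm.tips_ahead is the distance from the TCP to the fingertips, in m); z points along the fingers, x is the direction in which the jaws open and shut, and the axes are right-handed (so a half turn about z gives the same grasp; the last joint's range is limited). The gripper opens to 88 mm and grips with 3 to 60 N. Pads are 19 mm wide; open, the fingers measure 130 mm over their backs; the gripper's body (78 mm by 193 mm) begins 47 mm behind the grasp point.
Start: joints at [-0.847, 0.359, 0.012, 0, -1.224, -0.288], TCP at [0.285, -0.612, 0.238] pointing down, gripper open.
Joint ranges: [-3.07, 3.07], [-1.43, 2.12], [-1.02, 1.25], [-3.03, 1.67], [-3.05, -0], [-3.03, 3.03]. Speed limits (rad/s): [2.39, 2.39, 3.01, 3.14, 3.14, 3.14].

### API

Orientations are given as [roll, pitch, yaw] about the fixed x, y, z axes, in that order (R = Rz(yaw) Ry(pitch) Rx(roll)).
In Python, from station import arm, optics, finder gives the robot as it stands. The module is installed in compiled form; this text tells all that it offers.
- The arm moves only by the tool apply_moves, never from a script. Its argument "increments" is one flat list of numbers, 6 for each row, row after row: the shift along the world's x, y, z in m, then the turn, a rotation vector about the world's x, y, z in rad. In form: [tx, ty, tz, rx, ry, rz, tx, ty, tz, rx, ry, rz, ...]. A call has 1 to 20 rows; each row shifts and turns the pose as measured when the row begins; what a row does not reach is not made up. A row lasts 1/12 s, in which the tool goes at most 41.7 mm and 7.16 degrees, less where a joint would pass 70% of its speed; a pose out of reach is approached as far as the arm can. A call with a gripper value outside its range is refused whole. "hand" is the closure, from 0 (fully open) to 1 (shut), set as the call begins (left out, the last holds). The fingers move at their own pace and stop on an object; "force" is the grip in N (left out, the last holds). Time passes only in rows, so rows that do not move let the fingers close. It gives the time, the measured TCP pose, the force and the opening at its end, in the units of the state.
- arm.get_state(): the state, without advancing time (a new reading comes with each control period).
- optics.grab_frame(name): name is "scene" or "top" or "wrist"; returns the picture (480x640x3 uint8, red, green, blue); there is no depth.
- optics.camera_model(name): a dict with "fx", "fy", "cx", "cy" (pixels), "world_to_cam" (4x4, takes a point from world to camera coordinates); the wrist camera has in their place "T_tool_cam" (4x4, takes a point from camera to tool coordinates, whose origin is the TCP and whose axes are the tool frame's). Camera axes: x right, y up, looking along -z (the intrinsics and any distortion apply to the point x, -y, -z); pixel columns grow to the right and rows downward; lengths in m; the calibration is good to about 2 mm. A picture is of the moment at which its call begins: read the wrist's pose just before it. camera_model takes no time and is no camera call.
- arm.job_done(): hands the job in, once; it reports no verdict.
Trained networks look in the newest picture that a camera, given by its name, has taken for a name from the list of things; names that differ only in an ending like _2 or _b are one class to them, and where a whole thing is asked for, a point or a joint stands for the part that bears it (a point fixed in the world has none). Each returns a list of dicts, best first, with "conf" (0 to 1); they miss things now and then, are a little off and sometimes report something else, mostly with a low value. They report only what shows in the picture. A call takes as long as a camera call. They do not tell look-alikes from the thing itself.
- finder.find_in(camera, name): "box" ([left, top, right, bottom] in pixels, round what is visible of it).
- finder.landmark_of(camera, name): "point" ([column, row] in pixels: a listed point, or the origin of a listed thing).
The state is a dict: "t": time; "q": joint angles; "qd": joint speeds; "joint_efforts": joint torques, N m; "eef_pos": TCP position; "ee_rot": TCP orientation; "force": force on the tool from outside, world axes, zero at the start; "moment": the same for the moment, N m; "width": finger opening in m.
Only numpy, scipy, OpenCV 4.12 (cv2) and the standard library are available. Lean on these libraries where they do the work, as an engineer would, in place of code of your own. Each camera call takes 0.05 s, during which the arm holds its last target. There are 200 camera calls.

## Working session

There is one attempt and no reset: what is moved stays moved. The work goes in short steps, Python scripts to look and compute and a tool call to move; the robot and the scene stay as the last step left them, time stands still between calls to the robot, and variables do not carry over. Pictures are saved under pics/ and viewed, about 8 in all and at most 12, crops included, and the job is handed in when it is done.

Besides the shell and the picture viewer there is one more tool, called after "Request:" as name(argument=value, ...) on one line, values as JSON. apply_moves: Moves the arm, as the interface text tells. Its arguments: {"type":"object","properties":{"increments":{"type":"array"},"hand":{"type":"number"},"force":{"type":"number"}},"required":["increments"]}

```bash
mkdir -p pics; python3 - <<'E'
from station import arm, optics, finder
import cv2, numpy as np
s=arm.get_state(); print(s['t'],s['eef_pos'],s['ee_rot'],s['width'])
for c in ["scene","top"]:
    im=optics.grab_frame(c); cv2.imwrite(f"pics/{c}0.png",im[:,:,::-1])
    for n in ["pedal_pad","pedal_hinge","feeder","carton","lane_end"]:
        print(c,n,[(np.round(d['point']).tolist(),round(d['conf'],2)) for d in finder.landmark_of(c,n)][:3])
    m=optics.camera_model(c); print({k:np.round(v,3).tolist() for k,v in m.items()})
E
```

```text
0.0 [ 0.28468683 -0.61149878  0.23662945] [-3.14142334e+00 -1.65718478e-03  2.00640417e+00] 0.08759111201967111
scene pedal_pad [([278.0, 266.0], 0.77)]
scene pedal_hinge [([316.0, 299.0], 0.7)]
scene feeder [([315.0, 321.0], 0.85)]
scene carton [([368.0, 319.0], 0.88), ([414.0, 279.0], 0.76), ([246.0, 372.0], 0.72)]
scene lane_end [([321.0, 380.0], 0.95)]
{'fx': 497.675, 'fy': 497.675, 'cx': 308.603, 'cy': 241.244, 'world_to_cam': [[0.838, 0.546, 0.001, -0.421], [-0.427, 0.654, 0.624, 0.163], [0.34, -0.523, 0.781, -1.507], [0.0, 0.0, 0.0, 1.0]]}
top pedal_pad [([366.0, 237.0], 0.82)]
top pedal_hinge [([375.0, 204.0], 0.59)]
top feeder [([371.0, 210.0], 0.94)]
top carton [([318.0, 253.0], 0.91), ([361.0, 156.0], 0.89), ([442.0, 217.0], 0.88)]
top lane_end [([413.0, 168.0], 0.77)]
{'fx': 536.95, 'fy': 536.95, 'cx': 331.153, 'cy': 240.336, 'world_to_cam': [[-0.035, -0.999, 0.001, -0.003], [0.974, -0.034, 0.223, -0.506], [-0.223, 0.009, 0.975, -1.479], [0.0, 0.0, 0.0, 1.0]]}
```

View pics/scene0.png

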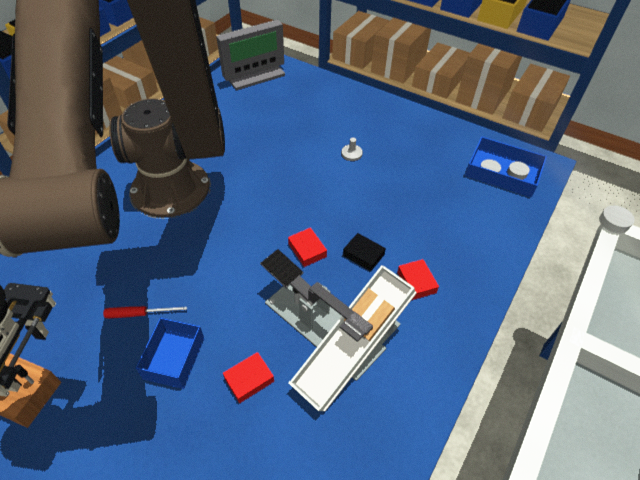

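View pics/top0.png

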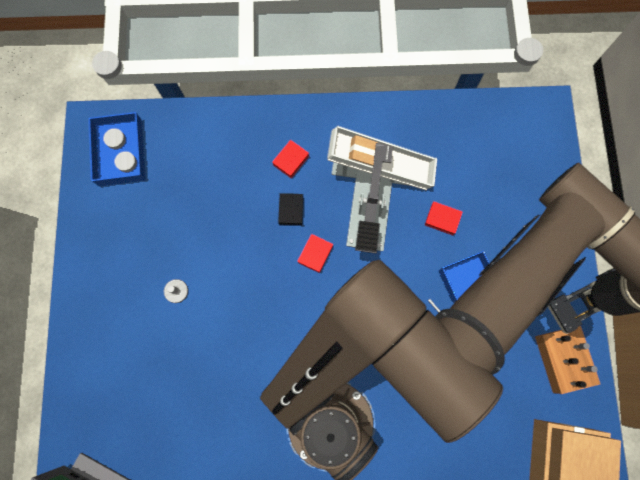

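```bash
cat > h.py <<'E'
import numpy as np
from scipy.optimize import least_squares
from station import optics
def proj(c,P):
    m=optics.camera_model(c); p=np.asarray(m['world_to_cam'])@np.append(P,1)
    return np.array([m['cx']+m['fx']*p[0]/-p[2], m['cy']+m['fy']*-p[1]/-p[2]])
LOC={'pedal_pad':(-.115,0,.116),'pedal_hinge':(0,0,.09),'feeder':(0,0,0),'lane_end':None}
def world(f,l):
    x,y,a=f; c,s=np.cos(a),np.sin(a)
    return np.array([x+c*l[0]-s*l[1],y+s*l[0]+c*l[1],l[2]])
E
python3 - <<'E'
from h import *
yl=-.0
# lane end: bed slopes .42, lower end bed z=.019; gate y=0 z=.09 -> y_low=-.071/tan(.42)=-.159; carton half length 45mm along slope
t=.42; yl=-(.071/np.tan(t))+.045*np.cos(t); LE=(.13,yl,.09+yl*np.tan(t))
obs=[('scene','pedal_pad',(278,266)),('scene','pedal_hinge',(316,299)),('scene','feeder',(315,321)),('scene','lane_end',(321,380)),
('top','pedal_pad',(366,237)),('top','pedal_hinge',(375,204)),('top','feeder',(371,210)),('top','lane_end',(413,168))]
LOC['lane_end']=LE
r=lambda f:np.concatenate([proj(c,world(f,LOC[n]))-np.array(p) for c,n,p in obs])
best=min((least_squares(r,[.5,0,a],loss='soft_l1') for a in np.arange(0,6.3,.8)),key=lambda s:s.cost)
print(best.x,best.cost); print(np.round(r(best.x).reshape(-1,2),1))
for n in LOC: print(n,world(best.x,LOC[n]))
E
```

```text
Traceback (most recent call last):
  File "h.py", line 5, in proj
    m=optics.camera_model(c); p=np.asarray(m['world_to_cam'])@np.append(P,1)
ValueError: time passes only in moves, steps and waits
```

The scene view shows the feeder's black ribbed tread at (283,264). The cardboard carton with tape is in the lane at about (375,312), behind the gate arm. The top view has the tread at (367,236) and the carton at (365,150). There are three red blocks and one black block shaped like the carton, all loose on the bench. The cardboard one in the lane fits the description.

```bash
sed -i "s/^def proj/M={c:optics.camera_model(c) for c in ('scene','top')}\ndef proj/; s/m=optics.camera_model(c); /m=M[c]; /" h.py
cat > fit.py <<'E'
from h import *
import cv2
t=.42; yl=-(.071/np.tan(t))+.045*np.cos(t); LOC['lane_end']=(.13,yl,.09+yl*np.tan(t))
obs=[('scene','pedal_pad',(278,266)),('scene','pedal_hinge',(316,299)),('scene','feeder',(315,321)),('scene','lane_end',(321,380)),
('top','pedal_pad',(366,237)),('top','pedal_hinge',(375,204)),('top','feeder',(371,210)),('top','lane_end',(413,168))]
r=lambda f:np.concatenate([proj(c,world(f,LOC[n]))-np.array(p) for c,n,p in obs])
best=min((least_squares(r,[.6,0,a],loss='soft_l1') for a in np.arange(0,6.3,.8)),key=lambda s:s.cost)
print(best.x,best.cost); print(np.round(r(best.x).reshape(-1,2),1).tolist())
for n in LOC: print(n,world(best.x,LOC[n]))
out=[]
for c in ('scene','top'):
    im=cv2.imread(f'pics/{c}0.png')
    pts=[LOC[n] for n in LOC]+[(-.155,y,.116+.04*.16) for y in(-.03,.03)]+[(-.065,y,.116-.05*.16) for y in(-.03,.03)]+[(.158,0,.14)]
    pts+=[(.13+dx,y,.09+y*np.tan(t)+.03) for dx in(-.04,.04) for y in(-.159,.137)]
    pp=[proj(c,world(best.x,l)) for l in pts]; ctr=np.mean(pp,0)
    k=4; x0,y0=(ctr-[100,75]).astype(int); cr=cv2.resize(im[max(y0,0):y0+150,x0:x0+200],None,fx=k,fy=k)
    for p in pp: cv2.drawMarker(cr,tuple(((p-[x0,max(y0,0)]+.5)*k).astype(int).tolist()),(255,0,255),0,12,1)
    out.append(cv2.resize(cr,(600,450)) if 0 else cr[:, :])
    cv2.imwrite(f'pics/{c}_ov.png',cr)
E
python3 fit.py
```

```text
[ 0.61101033 -0.14229696  6.11884953] 12.605644678431581
[[0.5, -0.5], [-1.7, 0.2], [-1.0, -2.3], [1.1, 0.4], [2.7, 0.2], [-2.4, -3.8], [-0.7, -0.9], [2.3, 1.0]]
pedal_pad [ 0.49755969 -0.12348329  0.116     ]
pedal_hinge [ 0.61101033 -0.14229696  0.09      ]
feeder [ 0.61101033 -0.14229696  0.        ]
lane_end [ 0.71997081 -0.27987587  0.03734922]
```

View pics/scene_ov.png

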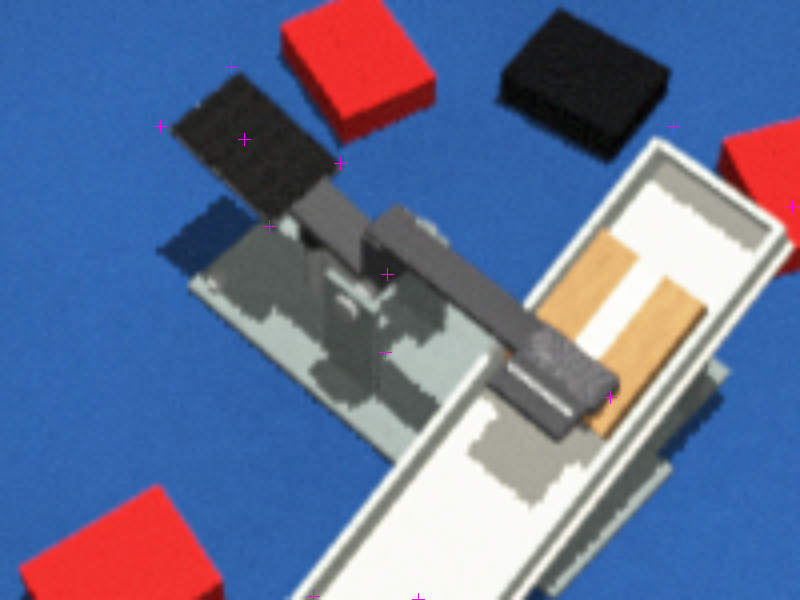

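View pics/top_ov.png

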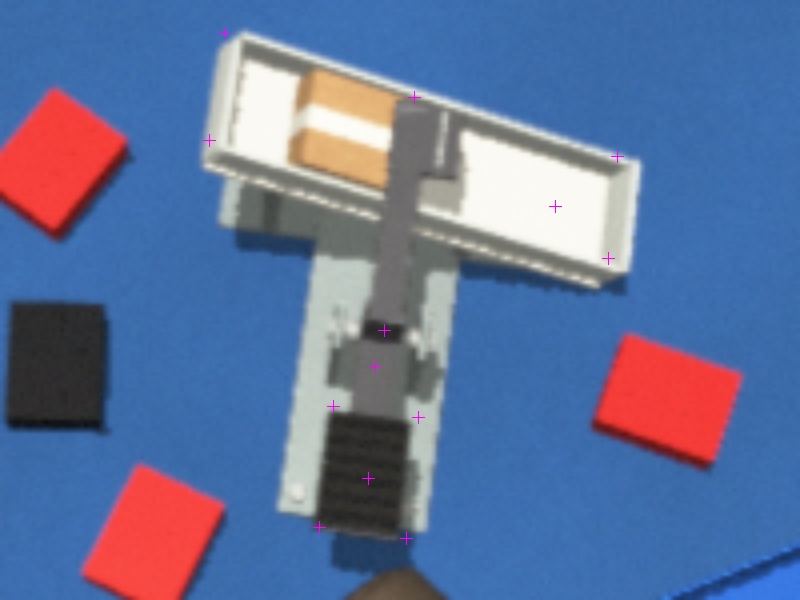

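Overlay check: the fitted pad matches the tread centre to within about 1 px (roughly 3 mm) in both views. The tread centre, measured on the picture, is near (0.496, -0.121). I'll close the gripper and approach with the jaws' axis across the tread, which keeps the long gripper body clear of the gate arm.

Request:
apply_moves(increments=[0.0132,0.0306,0,0,0,-0.0375,0.0132,0.0306,0,0,0,-0.0375,0.0132,0.0306,0,0,0,-0.0375,0.0132,0.0306,0,0,0,-0.0375,0.0132,0.0306,0,0,0,-0.0375,0.0132,0.0306,0,0,0,-0.0375,0.0132,0.0306,0,0,0,-0.0375,0.0132,0.0306,0,0,0,-0.0375,0.0132,0.0306,0,0,0,-0.0375,0.0132,0.0306,0,0,0,-0.0375,0.0132,0.0306,0,0,0,-0.0375,0.0132,0.0306,0,0,0,-0.0375,0.0132,0.0306,0,0,0,-0.0375,0.0132,0.0306,0,0,0,-0.0375,0.0132,0.0306,0,0,0,-0.0375,0.0132,0.0306,0,0,0,-0.0375], hand=1, force=20)

```text
t: 1.93
eef_pos: [0.4984, -0.1046, 0.2388]
ee_rot: [3.136, -0.0, 1.369]
force: [1.0, -1.4, 0.2]
width: 0.0005
```

```bash
python3 - <<'E'
from station import arm, optics, finder
import cv2, numpy as np
from scipy.spatial.transform import Rotation as R
s=arm.get_state(); im=optics.grab_frame("wrist"); m=optics.camera_model("wrist")
l=finder.landmark_of("wrist","pedal_pad")
print(s['t'],s['eef_pos'],s['ee_rot'],l[:2])
T=np.array(m['T_tool_cam']); Rt=R.from_euler('xyz',s['ee_rot']).as_matrix(); print(np.round(T,3).tolist(),m['fx'])
o=s['eef_pos']+Rt@T[:3,3]
for p in [d['point'] for d in l[:2]]:
    d=Rt@T[:3,:3]@np.array([(p[0]-m['cx'])/m['fx'],-(p[1]-m['cy'])/m['fy'],-1]); print(o+d*(.116-o[2])/d[2])
def pj(P):
    c=np.linalg.inv(T[:3,:3])@(Rt.T@(np.array(P)-s['eef_pos'])-T[:3,3]); return (int(m['cx']+m['fx']*c[0]/-c[2]),int(m['cy']-m['fy']*c[1]/-c[2]))
im=im[:,:,::-1].copy()
cv2.drawMarker(im,pj([.496,-.121,.116]),(255,0,255),0,15,1)
cv2.imwrite("pics/w1.png",im)
E
```

```text
1.9333 [ 0.49839631 -0.10455003  0.23881382] [ 3.13565156e+00 -4.70221898e-04  1.36927105e+00] [{'point': [297.6, 237.8], 'conf': 0.98}]
[[1.0, 0.0, 0.0, -0.0], [0.0, -0.958, -0.288, -0.077], [0.0, 0.288, -0.958, -0.148], [0.0, 0.0, 0.0, 1.0]] 336.03054582270573
[ 0.4981215  -0.12041997  0.116     ]
```

View pics/w1.png

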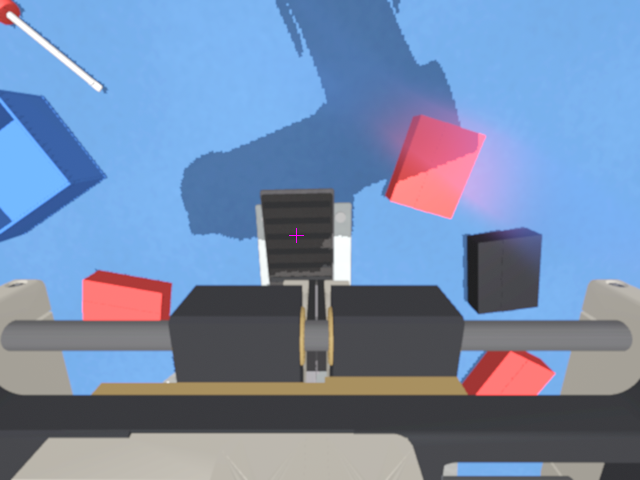

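The wrist view shows the tread at (298,236), square to the jaws, and the network and my fit agree to 2 mm: pad at (0.498, -0.1205). Next I descend to just above it.

Request:
apply_moves(increments=[0,-0.003,-0.015,0,0,0,0,-0.003,-0.02,0,0,0,0,-0.003,-0.02,0,0,0,0,-0.003,-0.02,0,0,0,0,-0.002,-0.01,0,0,0,0,-0.001,-0.004,0,0,0,0,0,0,0,0,0])

```text
t: 2.62
eef_pos: [0.5011, -0.1166, 0.1487]
ee_rot: [3.129, -0.002, 1.381]
force: [-0.2, -0.1, 0.2]
width: 0.0004
```

Request:
apply_moves(increments=[-0.001,-0.002,-0.008,0,0,0,-0.001,-0.001,-0.008,0,0,0,-0.001,0,-0.008,0,0,0,0,0,-0.006,0,0,0,0,0,-0.005,0,0,0,0,0,-0.004,0,0,0,0,0,0,0,0,0])

```text
t: 3.2
eef_pos: [0.4982, -0.1199, 0.11]
ee_rot: [3.126, -0.003, 1.381]
force: [-1.9, 0.9, 7.1]
width: 0.0004
```

Contact made, with the force on the tool about 7 N, as expected mid-stroke. I'll go on toward the stop.

Request:
apply_moves(increments=[0,0,-0.004,0,0,0,0,0,-0.004,0,0,0,0,0,-0.003,0,0,0,0,0,-0.002,0,0,0,0,0,0,0,0,0])

```text
t: 3.62
eef_pos: [0.498, -0.1199, 0.0989]
ee_rot: [3.124, -0.003, 1.383]
force: [-3.7, 1.2, 10.0]
width: 0.0004
```

Request:
apply_moves(increments=[0,0,-0.002,0,0,0,0,0,-0.0015,0,0,0,0,0,-0.001,0,0,0,0,0,0,0,0,0])

```text
t: 3.95
eef_pos: [0.498, -0.1199, 0.0965]
ee_rot: [3.122, -0.002, 1.385]
force: [-4.3, 2.0, 10.4]
width: 0.001
```

Request:
apply_moves(increments=[0,0,-0.002,0,0,0,0,0,-0.002,0,0,0,0,0,-0.001,0,0,0])

```text
t: 4.2
eef_pos: [0.4982, -0.12, 0.0935]
ee_rot: [3.12, -0.002, 1.386]
force: [-4.0, 0.3, 10.4]
width: 0.0004
```

Request:
apply_moves(increments=[0,0,-0.0015,0,0,0,0,0,-0.001,0,0,0])

```text
t: 4.37
eef_pos: [0.4983, -0.12, 0.0922]
ee_rot: [3.118, -0.002, 1.387]
force: [-3.8, 1.4, 11.0]
width: 0.0003
```

Request:
apply_moves(increments=[0,0,-0.0012,0,0,0,0,0,-0.0008,0,0,0])

```text
t: 4.53
eef_pos: [0.4983, -0.12, 0.092]
ee_rot: [3.117, -0.002, 1.388]
force: [-5.7, 2.8, 14.4]
width: 0.0007
```

The stop shows: z has stalled at 0.092 and the force is climbing. I'll lean in slightly and hold.

Request:
apply_moves(increments=[0,0,-0.0015,0,0,0,0,0,-0.0015,0,0,0,0,0,-0.0015,0,0,0])

```text
t: 4.78
eef_pos: [0.4983, -0.12, 0.0917]
ee_rot: [3.114, -0.001, 1.39]
force: [-9.5, 2.6, 20.8]
width: 0.0006
```

Request:
apply_moves(increments=[0,0,-0.0015,0,0,0,0,0,-0.0012,0,0,0,0,0,-0.001,0,0,0,0,0,-0.001,0,0,0,0,0,-0.001,0,0,0,0,0,-0.001,0,0,0])

```text
t: 5.28
eef_pos: [0.4982, -0.12, 0.092]
ee_rot: [3.109, -0.001, 1.394]
force: [-5.0, 2.2, 13.6]
width: -0.0001
```

```bash
python3 - <<'E'
from station import arm, optics, finder
import cv2, numpy as np
im=optics.grab_frame("scene"); print([(np.round(d['point']).tolist(),d['conf']) for d in finder.landmark_of("scene","carton")][:5])
s=arm.get_state(); print(s['t'],s['eef_pos'],s['force'])
cv2.imwrite("pics/s2.png",cv2.resize(im[200:440,180:500,::-1],None,fx=2.5,fy=2.5))
E
```

```text
[([311.0, 241.0], 0.96), ([245.0, 374.0], 0.82), ([322.0, 379.0], 0.72), ([418.0, 277.0], 0.63)]
5.3833 [ 0.49822249 -0.12001574  0.09198231] [-5.51336612  1.78679205 13.97286164]
```

View pics/s2.png

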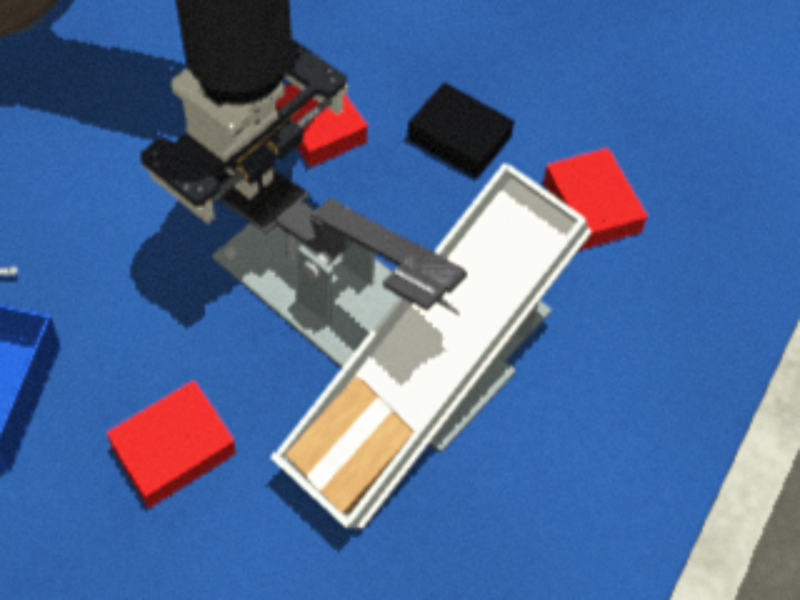

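The gate is up and the carton lies against the lower end stop, at crop (350,445), which is about (320,378) in the full picture. Now I raise the gripper to let the pedal spring back gently.

Request:
apply_moves(increments=[0,0,0.004,0,0,0,0,0,0.007,0,0,0,0,0,0.008,0,0,0,0,0,0.008,0,0,0,0,0,0.008,0,0,0,0,0,0.01,0,0,0,0,0,0.02,0,0,0,-0.005,0,0.03,0,0,0,-0.01,0,0.03,0,0,0,-0.01,0,0.03,0,0,0,0,0,0.01,0,0,0,0,0,0,0,0,0,0,0,0,0,0,0])

```text
t: 6.47
eef_pos: [0.4711, -0.1195, 0.2667]
ee_rot: [3.107, -0.002, 1.396]
force: [-0.2, -0.1, -0.0]
width: 0.0007
```

```bash
python3 - <<'E'
from station import arm, optics, finder
import cv2, numpy as np
im=optics.grab_frame("scene"); s=arm.get_state(); print(s['t'],s['eef_pos'],s['force'])
cv2.imwrite("pics/s3.png",cv2.resize(im[200:440,180:500,::-1],None,fx=2.5,fy=2.5))
E
```

```text
6.5167 [ 0.47106804 -0.11956196  0.26635086] [ 0.82839135  0.13621147 -0.2428617 ]
```

View pics/s3.png

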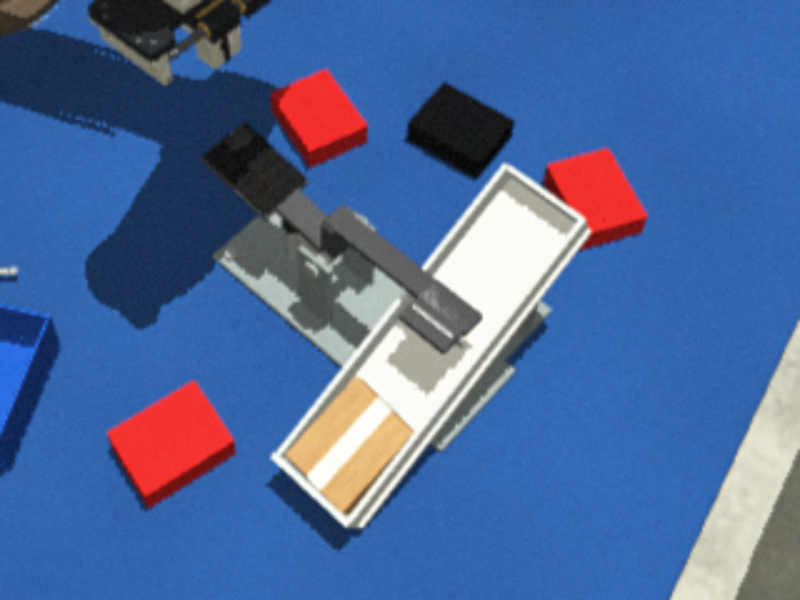

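The pedal is back up with its tread at crop (253,165), the gate is down, the carton is at the lower end, and the gripper is clear.

```bash
python3 -c "
from station import arm
print(arm.job_done())"
```

```text
the job is handed in; nothing more can be done
None
```

The carton is through: it lies against the end stop at the chute's lower end, the pedal has sprung back up, and the job is handed in. The whole run took about 6.5 s of the 32 s allowed.

- **Pressing:** I pressed the pedal with the closed gripper until it stalled at TCP height 0.092 m, with the force climbing from about 11 N, which I took as the stop. The highest upward push I read was 20.8 N (about 23 N with the sideways part). I saw force only at the end of each move call.
- **Holding:** I held it there for about 0.9 s. During the hold the push eased to about 14 N, still above the roughly 10 N needed at the stop, and the height stayed within 0.3 mm. I released only once a picture showed the carton at the lower end.
- **Last checks:** The final scene crop shows the tread up, the gate down, the carton at the lower end and the gripper clear, with force readings near zero. The red and black blocks sit where they did, and so do the parts of the parts bin and screwdriver that the crop shows. The levelling foot was outside that crop, but the arm never went near it.
- **Disagreements:** My fit of the feeder put the chute's corners up to about 5 px (13 mm) off in the overlay. At the pad, the fit and the wrist camera agreed to about 2 mm.

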